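Clear the clamp bed, then hold the cam clamp open

ROBOT

A 7-joint arm with a two-finger parallel gripper is mounted at the origin on the work surface. World frame = base frame: x ahead of the robot, y to its left, z up, the work surface at z = 0. Lengths are in m, angles in rad, forces in N, time in s.
With the tool pointing down it reaches from about 0.375 to 0.925 m from the base axis. Payload 3.1 kg.
Tool frame: the origin (TCP) lies at the centre of the arm's flange, where the gripper is bolted on; the fingertips stand 173 mm ahead of it and the grasp point (between the pads) lies 155 mm ahead of it (arm.nose_length is the distance from the TCP to the fingertips, in m); z points along the fingers, y is the line along which they close (so a half turn about z gives the same grasp; the last joint's range is limited). The gripper opens to 85 mm and grips with 20 to 120 N. Pads are 22 mm wide; open, the fingers measure 114 mm over their backs; the gripper's body (76 mm by 85 mm) begins 54 mm behind the grasp point. The pads swing forward as they close: fully open they stand 13 mm farther back than shut.
Start: joints at [-1.428, 0.383, 0.044, 1.598, -0.018, 1.161, -0.05], TCP at [0.155, 0.631, 0.405] pointing down, gripper open.
Joint ranges: [-2.61, 2.61], [-0.41, 2.15], [-1.48, 1.57], [0, 2.5], [-1.57, 4.71], [0.05, 1.97], [-2.85, 2.85]. Speed limits (rad/s): [2.79, 2.79, 3.14, 3.14, 3.14, 3.14, 3.14].

INTERFACE

Orientations are given as a 3x3 rotation matrix whose columns are the frame's x, y, z axes.
In Python, from rig import readout, cams, arm gives the robot as it stands.
- The arm moves only by the tool step_arm, never from a script. Its argument "motion" is a list of rows, each an object with "slide": the shift along the tool's x, y, z in mm, a list of three; "roll": the turn about the tool's z in rad; "gripper": the opening, from 0 (shut) to 1 (fully open). In form: [{"slide": [x, y, z], "roll": roll, "gripper": gripper}, ...]. A call has 1 to 12 rows; each row is the pose to reach, as a shift and turn from the pose commanded when the call began, along the tool's axes at that moment; what a row does not reach only later rows make up. A row lasts 1/8 s, in which the tool goes at most 62.5 mm and 10.7 degrees, less where a joint would pass 70% of its speed; a pose out of reach is approached as far as the arm can. A call with a gripper value outside its range is refused whole. The fingers move at their own pace and stop on an object; "newtons" is the grip in N (left out, the last holds). Time passes only in rows, so rows that repeat a pose let the fingers close. It gives the time, the measured TCP pose, the force, the opening and the grip force at its end, in the units of the state.
- readout.read_state(): the state, without advancing time (a new reading comes with each control period).
- cams.camera(name): name is "scene" or "top"; returns the picture (400x640x3 uint8, red, green, blue); there is no depth.
- cams.camera_params(name): a dict with "mtx" (3x3 intrinsics, pixels), "R" (3x3) and "t" (3): a world point X has camera coordinates R X + t. Camera axes: x right, y down, z forward; pixel columns grow to the right and rows downward; lengths in m; the calibration is good to about 2 mm. A picture is of the moment at which its call begins. camera_params takes no time and is no camera call.
- arm.job_done(): hands the job in; it is judged then, once.
The state is a dict: "t": time; "joint_positions": joint angles; "joint_vel": joint speeds; "effort": joint torques, N m; "tool_pos": TCP position; "ee_rot": TCP orientation; "ft_force": force on the tool from outside, world axes, zero at the start; "wrist_torque": the same for the moment, N m; "grip_width": opening from 0.0 (shut) to 1.0 (fully open); "grip_force": force on a finger pad.
Only numpy, scipy, OpenCV 4.12 (cv2) and the standard library are available. Lean on these libraries where they do the work, as an engineer would, in place of code of your own. Each camera call takes 0.05 s, during which the arm holds its last target. There are 200 camera calls.

TASK

Pick up the scraper block and wipe all four loose metal chips off the plywood bed of the cam clamp (scraper only, keep the fingers off the chips; they may stay on the bench), then set the scraper down on the bench clear of the clamp. Then swing the clamp's cam lever up to where the jaw stands at its highest lift, neither short of it nor past it, and finish while still holding the lever there in the fingers, because it springs back when let go and I need the jaw open to slide in a board. Leave everything else on the bench where it is.

Things in the scene. Friction and masses are not known exactly. Their poses are not given: they have to be found in the camera images.
- clamp_fixture: Cam clamp fixed to the bench. Origin at bench height, z up. Plywood bed 35 mm high, x -75 to +75, y -95 to +80 mm. The jaw lies over its back part (x over +25 mm), so the open bed is x -75 to +25 mm. Chips start at x -60 to +12, y -75 to +25 mm. Things can be pushed over the -y end and the front (-x). The lever stands on the +y side.
- lever_pivot (a point): Point on the lever's pivot axis, in the plane in which lever and knob swing: at x +47, y +115, z +60 mm of the clamp. The axis runs along the clamp's y. The bracket, cam and jaw lug stand between bed and lever, at the clamp's x +0 to +95 mm, up to 117 mm above the bench when the jaw is raised.
- cam_lever (a joint): Angle of the steel cam lever (rad). At 0 it points to the clamp's -x, 15 degrees above level; grows as the knob swings up and over to +x, stop at 1.95. The jaw is highest with the lever straight up (1.31) and sinks again past that. Starts between 0 and 0.25. Return spring and friction: up to about 8 N at the knob to raise it; let go near upright, it falls back.
- lever_knob (a point): Centre of the black knob on the lever's end, 110 mm from the pivot axis: a cylinder 28 mm across, 24 mm long, axis and flat faces along the clamp's y. The 12 mm lever rod meets it from the pivot. It can be pinched across its flat faces from above and turns between the fingers as the lever swings.
- jaw (a joint): Lift of the aluminium jaw (m): 0 shut, about 0.014 at its highest. The jaw is a bar along the clamp's y, over x +25 to +69, y -90 to +75 mm; its top is 20 mm above the bed when shut. Two guide columns through it reach 103 mm above the bench.
- scraper_centre (a point): Centre (31 mm above its underside) of the scraper block, upright on the bench, 62 mm high. Steel foot 80 mm (its y) by 24 mm (its x), 16 mm high; above it a wooden grip 60 mm (y) by 22 mm (x) up to the top. Pinch the grip across x, high up (12 mm above this centre), so the fingertips stay above the chips. 0.14 to 0.24 kg.
- chip0_c (a point): Centre of a loose steel chip (saw offcut), 18 x 14 x 8 mm, 14 g, lying on the clamp's bed.
- chip1_c (a point): Centre of a loose steel chip (saw offcut), 16 x 14 x 10 mm, 14 g, lying on the clamp's bed.
- chip2_c (a point): Centre of a loose steel chip (saw offcut), 16 x 16 x 8 mm, 14 g, lying on the clamp's bed.
- chip3_c (a point): Centre of a loose steel chip (saw offcut), 18 x 12 x 10 mm, 14 g, lying on the clamp's bed.
- toy_car: small two-wheeled toy robot car, 100 x 106 x 90 mm; loose bystander, to be left alone.
- screwdriver: screwdriver lying on the bench; loose bystander, to be left alone.
- wrench: steel wrench lying on the bench; loose bystander, to be left alone.
- glue: white glue bottle, 50 mm across, 130 mm tall; loose bystander, to be left alone.
- pine_block: pine offcut 90 x 50 x 30 mm; loose bystander, to be left alone.
- pencil_cup: grey open cup, 70 mm across, 95 mm tall; loose bystander, to be left alone.
Mind the look-alikes: they are no part of the job. What is shaped like the part that bears scraper_centre but blue or red is not meant.

How it is judged:
By the outcome, as a careful person would: the job done as asked, in the order asked, and still so for the second after the job is handed in, while the arm keeps its last pose, push and grip.
It also fails if it takes over 64 s, if anything falls off the work surface, if the arm or the gripper's body presses on something with over 40 N, if the wrist force passes 120 N, or if a joint passes its speed limit or range.

## Working session

There is one attempt and no reset: what is moved stays moved. The work goes in short steps, Python scripts to look and compute and a tool call to move; the robot and the scene stay as the last step left them, time stands still between calls to the robot, and variables do not carry over. Pictures are saved under pics/ and viewed, at most 13 in all, crops included, and the job is handed in when it is done.

Besides the shell and the picture viewer there is one more tool, called after "Request:" as a command line: name --argument value ..., lists and objects as JSON in quotes. step_arm: Moves the arm, as the interface text tells. Its arguments: {"type":"object","properties":{"motion":{"type":"array"},"newtons":{"type":"number"}},"required":["motion"]}

```bash
mkdir -p pics; ls; cat > h.py <<'E'
import sys; sys.path.insert(0,'.')
import numpy as np, cv2
from rig import readout, cams, arm
def snap(n,f,crop=None,s=1):
    im=cams.camera(n)[:,:,::-1].copy()
    cv2.imwrite(f'pics/{f}_full.png',im)
    if crop: x0,y0,x1,y1=crop; im=im[y0:y1,x0:x1]
    im=cv2.resize(im,None,fx=s,fy=s,interpolation=cv2.INTER_CUBIC); cv2.imwrite(f'pics/{f}.png',im)
def px(n,X):
    p=cams.camera_params(n); c=np.array(p['R'])@np.array(X)+np.array(p['t']); u=np.array(p['mtx'])@c; return (u[:2]/u[2]).round(1)
def ray(n,u,v,z):
    p=cams.camera_params(n);R=np.array(p['R']);t=np.array(p['t'])
    d=R.T@np.linalg.solve(np.array(p['mtx']),[u,v,1]); o=-R.T@t
    return (o+d*(z-o[2])/d[2]).round(4)
E
python3 - <<'E'
from h import *
snap('top','t0'); snap('scene','s0')
for n in('top','scene'):
    p=cams.camera_params(n);print(n,-np.array(p['R']).T@p['t'],p['mtx'])
s=readout.read_state();print(s['t'],s['tool_pos'],np.round(s['ee_rot'],3),s['grip_width'],arm.nose_length)
E
```

```text
pics
top [0.40636245 0.02265697 1.05428482] [[380.03966963   0.         313.94911267]
 [  0.         380.03966963 198.89708924]
 [  0.           0.           1.        ]]
scene [1.27843207 0.54570921 1.069086  ] [[476.10722881   0.         322.93022202]
 [  0.         476.10722881 204.15508578]
 [  0.           0.           1.        ]]
0.1 [0.15488407 0.63082398 0.40340712] [[-0.971  0.238 -0.   ]
 [ 0.238  0.971 -0.002]
 [-0.    -0.002 -1.   ]] 1.0022750425805913 0.1734
```

View pics/t0.png

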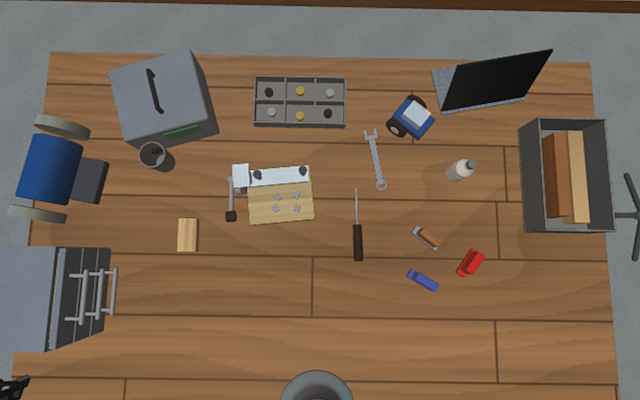

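View pics/s0.png

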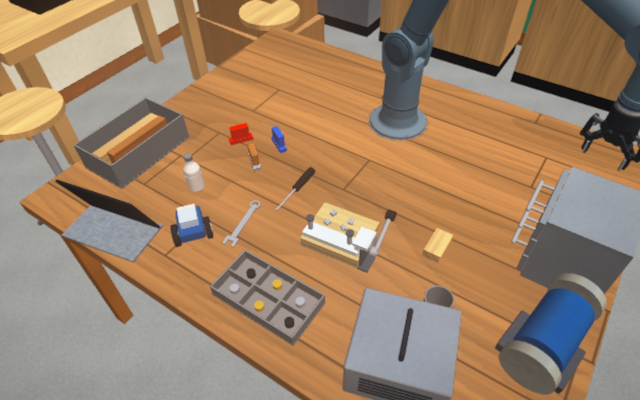

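Scraper candidates in the top view: wooden/steel (427,237), blue (423,280) and red (470,263). The wooden one matches the description because blue and red are excluded. The clamp is at about (280,195), with the lever knob at (231,216). I'll confirm in an enlarged crop.

```bash
python3 - <<'E'
from h import *
im=cv2.imread('pics/t0_full.png')
a=cv2.resize(im[155:235,220:330],None,fx=7,fy=7,interpolation=cv2.INTER_CUBIC)[:300+260]
cv2.imwrite('pics/c1.png',a)
b=cv2.resize(im[215:300,395:495],None,fx=7,fy=7,interpolation=cv2.INTER_CUBIC)
cv2.imwrite('pics/c2.png',b)
E
```

```text
(no output)
```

View pics/c1.png

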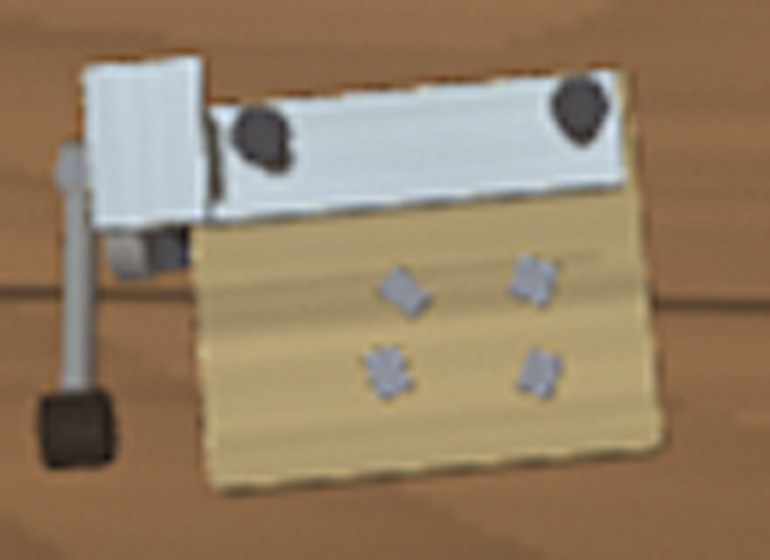

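View pics/c2.png

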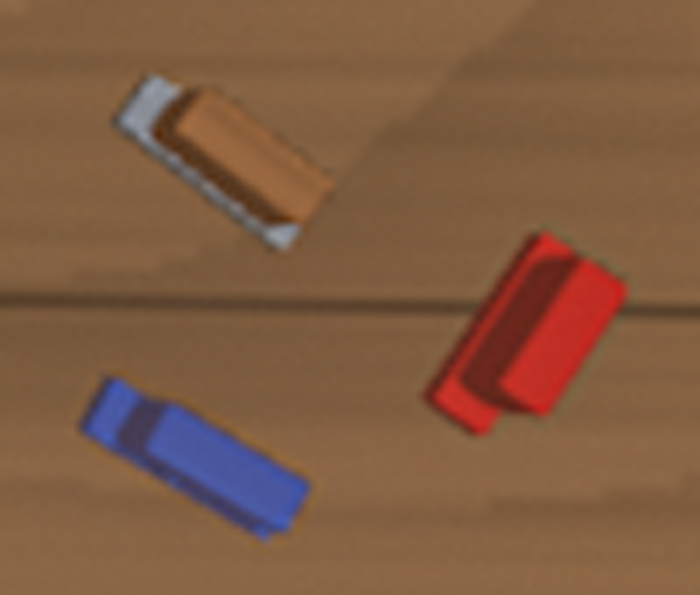

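The crops confirm it: the wooden-grip scraper's top face is centred near (255,155) in its crop, and the blue and red ones are the look-alikes. The chips are at crop (405,292), (533,280), (388,372) and (540,373). The knob is at (78,430), and the bed's front corners are at (213,490) and (660,440).

```bash
cat >> h.py <<'E'
def c1(u,v,z): return ray('top',220+(u+.5)/7-.5,155+(v+.5)/7-.5,z)
def c2(u,v,z): return ray('top',395+(u+.5)/7-.5,215+(v+.5)/7-.5,z)
E
python3 - <<'E'
from h import *
FL=c1(213,490,.035);FR=c1(660,440,.035);print('front corners',FL,FR,np.linalg.norm(FL-FR))
JB=c1(622,183,.055);JL=c1(213,220,.055);print('jaw front edge',JL,JB,np.linalg.norm(JL-JB))
y=(FL-FR)[:2];y2=(JL-JB)[:2]
print(np.arctan2(-y[0],y[1]),np.arctan2(-y2[0],y2[1]))
th=np.arctan2(-y[0],y[1])*.5+.5*np.arctan2(-y2[0],y2[1]);R=np.array([[np.cos(th),-np.sin(th)],[np.sin(th),np.cos(th)]])
C=np.mean([P[:2]-R@q for P,q in((FL,[-.075,.08]),(FR,[-.075,-.095]),(JL,[.025,.075]),(JB,[.025,-.09]))],0)
for P,q in((FL,[-.075,.08]),(FR,[-.075,-.095]),(JL,[.025,.075]),(JB,[.025,-.09])): print(P[:2]-R@q)
print('C',C,'th',th)
for p in((405,292),(533,280),(388,372),(540,373)): print('chip',R.T@(c1(*p,.040)[:2]-C))
for z in(.09,.1,.11): print('knob',z,R.T@(c1(78,430,z)[:2]-C))
for a in(0,.1,.2,.25): print(a,.047-.11*np.cos(a+.2618),.06+.11*np.sin(a+.2618))
g=[c2(*p,.062)[:2] for p in((208,88),(332,185),(302,222),(178,125))]
print('grip',g,np.mean(g,0));print([np.linalg.norm(g[i]-g[i-1]) for i in range(4)])
f=[c2(*p,.016)[:2] for p in((155,75),(115,120),(280,250))];print('foot',f,np.linalg.norm(f[1]-f[2]),np.linalg.norm(f[1]-f[0]),'centre',(f[0]+f[2])/2)
for d in(f[2]-f[1],g[1]-g[0],g[2]-g[3]): print(np.degrees(np.arctan2(d[1],d[0])))
E
```

```text
front corners [0.4759 0.1842 0.035 ] [0.4978 0.0135 0.035 ] 0.17209909935848008
jaw front edge [0.5772 0.185  0.055 ] [0.5942 0.0297 0.055 ] 0.15622768640673138
0.12759822641858826 0.10903143622050268
[0.55981879 0.11361221]
[0.56106197 0.11668878]
[0.5612277  0.10757335]
[0.55875127 0.11611983]
C [0.56021493 0.11349854] th 0.11831483131954547
chip [-0.00728236 -0.00013992]
chip [-0.00771582 -0.04953407]
chip [-0.03749212  0.00919125]
chip [-0.04387728 -0.0487602 ]
knob 0.09 [-0.0533613   0.11883092]
knob 0.1 [-0.05450289  0.11685184]
knob 0.11 [-0.05564448  0.11487276]
0 -0.059251823462361256 0.08847016000873931
0.1 -0.05587873356728057 0.09893541035603064
0.2 -0.051477713373583575 0.10901163095338001
0.25 -0.04890508127531645 0.11387221348315796
grip [array([ 0.4745, -0.2757]), array([ 0.4392, -0.321 ]), array([ 0.4253, -0.3094]), array([ 0.4606, -0.2641])] [ 0.4499  -0.29255]
[np.float64(0.0181044193499819), np.float64(0.05742978321393875), np.float64(0.0181044193499819), np.float64(0.05742978321393875)]
foot [array([ 0.4825, -0.2688]), array([ 0.4646, -0.2527]), array([ 0.4153, -0.3159])] 0.08015441347798638 0.024075298544358678 centre [ 0.4489  -0.29235]
-127.95648541620255
-127.92748435068046
-127.92748435068046
```

```bash
python3 - <<'E'
from h import *
print('tips',px('top',[.155,.631,.23]),px('scene',[.155,.631,.23]))
for n,l in(('top',[(110,250),(80,300),(117,318),(60,350),(106,185),(150,155),(187,235),(155,165),(355,220),(460,170)]),('scene',[(590,290),(525,265),(508,230)])):
  for p in l: print(n,p,ray(n,*p,0),ray(n,*p,.15))
s=readout.read_state();p=np.array([.4495,-.2925]);T=np.array(s['tool_pos']);R=np.array(s['ee_rot'])
for q in([.45,.15,.405],[.5,-.1,.405],[.4495,-.2925,.405],[.4495,-.2925,.198]): print(q,(1000*R.T@(np.array(q)-T)).round())
E
```

```text
tips [ 10.2 371.4] [598.7 163.8]
top (110, 250) [0.4028 0.5692 0.    ] [0.4033 0.4914 0.15  ]
top (80, 300) [0.2687 0.6375 0.    ] [0.2883 0.55   0.15  ]
top (117, 318) [0.2234 0.5347 0.    ] [0.2494 0.4618 0.15  ]
top (60, 350) [0.1398 0.6771 0.    ] [0.1778 0.584  0.15  ]
top (106, 185) [0.5827 0.5963 0.    ] [0.5576 0.5147 0.15  ]
top (150, 155) [0.6709 0.4801 0.    ] [0.6333 0.415  0.15  ]
top (187, 235) [0.4469 0.3619 0.    ] [0.4411 0.3136 0.15  ]
top (155, 165) [0.6422 0.4639 0.    ] [0.6087 0.4011 0.15  ]
top (355, 220) [ 0.4956 -0.1014  0.    ] [ 0.4829 -0.0838  0.15  ]
top (460, 170) [ 0.6428 -0.4002  0.    ] [ 0.6092 -0.34    0.15  ]
scene (590, 290) [0.3551 0.744  0.    ] [0.4846 0.7162 0.15  ]
scene (525, 265) [0.3685 0.5796 0.    ] [0.4962 0.5749 0.15  ]
scene (508, 230) [0.2749 0.5009 0.    ] [0.4157 0.5072 0.15  ]
[0.45, 0.15, 0.405] [-401. -397.   -1.]
[0.5, -0.1, 0.405] [-509. -627.   -0.]
[0.4495, -0.2925, 0.405] [-506. -826.    0.]
[0.4495, -0.2925, 0.198] [-506. -826.  207.]
```

Request:
step_arm --motion '[{"slide": [0,0,-60],"roll": 0,"gripper": 1},{"slide": [0,0,-120],"roll": 0,"gripper": 1},{"slide": [-40,-40,-120],"roll": 0.17,"gripper": 1},{"slide": [-80,-80,-120],"roll": 0.34,"gripper": 1},{"slide": [-120,-120,-120],"roll": 0.51,"gripper": 1},{"slide": [-160,-160,-120],"roll": 0.68,"gripper": 1},{"slide": [-200,-200,-120],"roll": 0.85,"gripper": 1},{"slide": [-240,-240,-120],"roll": 1.02,"gripper": 1},{"slide": [-280,-280,-120],"roll": 1.19,"gripper": 1},{"slide": [-320,-320,-120],"roll": 1.36,"gripper": 1},{"slide": [-360,-360,-120],"roll": 1.53,"gripper": 1},{"slide": [-401,-397,-120],"roll": 1.7,"gripper": 1}]'

```text
t: 1.6
tool_pos: [0.4501, 0.148, 0.5243]
ee_rot: [[0.367, 0.93, -0.0], [0.93, -0.367, 0.0], [0.0, -0.001, -1.0]]
ft_force: [0.3, 1.0, 0.9]
grip_width: 0.997
grip_force: 0.0
```

```bash
cat >> h.py <<'E'
def st():
    s=readout.read_state();T=np.array(s['tool_pos']);R=np.array(s['ee_rot'])
    print('t',s['t'],'T',T.round(4),'yawy',np.degrees(np.arctan2(R[1,1],R[0,1])).round(2),'tilt',R[:,2].round(3),'g',s['grip_width'],s['grip_force'],'F',np.round(s['ft_force'],1),'q',np.round(s['joint_positions'],2)); return s,T,R
def to(q,yaw=None):
    """print slide, roll to reach TCP q with tool-y yaw in deg"""
    s=readout.read_state();T=np.array(s['tool_pos']);R=np.array(s['ee_rot'])
    c=np.degrees(np.arctan2(R[1,1],R[0,1])); 
    print(q,(1000*R.T@(np.array(q)-T)).round(1), None if yaw is None else round(np.radians((c-yaw+180)%360-180),3))
E
python3 - <<'E'
from h import *
st()
for q in([.49,-.1,.405],[.4495,-.2925,.405],[.4495,-.2925,.26],[.4495,-.2925,.198]): to(q,-38)
E
```

```text
t 1.6 T [0.4501 0.148  0.5243] yawy -21.52 tilt [-0.  0. -1.] g 0.9966783460783607 0.0 F [0.3 1.  0.9] q [-0.96 -0.08  0.54  1.87  0.04  1.34 -0.82]
[0.49, -0.1, 0.405] [-216.1  128.1  119.2] 0.288
[0.4495, -0.2925, 0.405] [-410.1  161.1  119.1] 0.288
[0.4495, -0.2925, 0.26] [-410.1  161.2  264.1] 0.288
[0.4495, -0.2925, 0.198] [-410.1  161.2  326.1] 0.288
```

Request:
step_arm --motion '[{"slide": [-55,20,0],"roll": 0.07,"gripper": 1},{"slide": [-110,42,20],"roll": 0.14,"gripper": 1},{"slide": [-165,65,50],"roll": 0.2,"gripper": 1},{"slide": [-220,87,80],"roll": 0.288,"gripper": 1},{"slide": [-275,110,110],"roll": 0.288,"gripper": 1},{"slide": [-330,130,140],"roll": 0.288,"gripper": 1},{"slide": [-380,150,170],"roll": 0.288,"gripper": 1},{"slide": [-410,161,200],"roll": 0.288,"gripper": 1},{"slide": [-410,161,224],"roll": 0.288,"gripper": 1},{"slide": [-410,161,224],"roll": 0.288,"gripper": 1}]'

```text
t: 2.85
tool_pos: [0.4502, -0.2902, 0.2983]
ee_rot: [[0.613, 0.79, -0.006], [0.79, -0.613, 0.002], [-0.002, -0.006, -1.0]]
ft_force: [1.2, 0.0, 0.3]
grip_width: 1.0
grip_force: 0.0
```

```bash
python3 - <<'E'
from h import *
st();to([.4495,-.2925,.198],-38)
snap('scene','s1',(195,95,315,185),6)
for X in([.4495,-.2925,.062],[.4495,-.2925,.14]): print((px('scene',X)-[195,95])*6)
E
```

```text
t 2.85 T [ 0.4502 -0.2902  0.2983] yawy -37.8 tilt [-0.006  0.002 -1.   ] g 1.0003434368442221 0.0 F [1.2 0.  0.3] q [-0.28  0.43  0.93  2.   -0.43  0.93  0.21]
[0.4495, -0.2925, 0.198] [ -2.    1.4 100.3] 0.004
[339.6 323.4]
[321.  208.2]
```

View pics/s1.png

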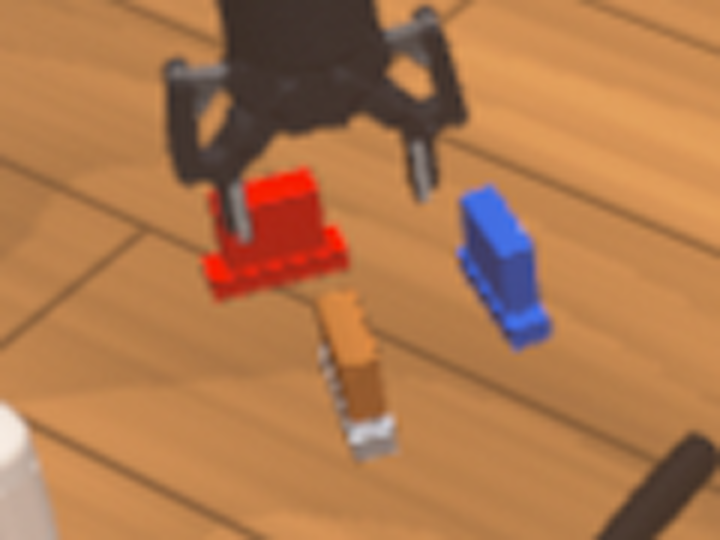

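The picture shows the scraper's grip top at crop (348,328), upright between the raised fingers. Red is at (275,240) and blue at (505,265), so I'll check finger clearance to both.

```bash
python3 - <<'E'
from h import *
print('scene est',ray('scene',195+348/6,95+328/6,.062))
y=np.array([np.cos(np.radians(-38)),np.sin(np.radians(-38))]);x=np.array([-y[1],y[0]])
C=np.array([.4495,-.2925])
for n,z,l in(('red foot',.016,[(425,395),(540,232),(480,435)]),('red top',.062,[(580,258),(627,290),(548,413),(500,385)]),('blue foot',.016,[(108,375),(80,430),(268,542)]),('blue top',.062,[(170,405),(310,488),(285,530),(148,455)])):
  for p in l: d=c2(*p,z)[:2]-C; print(n,'x',round(d@x*1e3),'y',round(d@y*1e3))
E
```

```text
scene est [ 0.45   -0.2865  0.062 ]
red foot x -116 y -22
red foot x -114 y 57
red foot x -141 y -21
red top x -117 y 46
red top x -137 y 47
red top x -140 y -8
red top x -121 y -11
blue foot x -16 y -93
blue foot x -20 y -116
blue foot x -102 y -105
blue top x -30 y -93
blue top x -88 y -85
blue top x -90 y -103
blue top x -34 y -113
```

Request:
step_arm --motion '[{"slide": [0,0,50],"roll": 0,"gripper": 1},{"slide": [0,0,98],"roll": 0,"gripper": 1},{"slide": [0,0,98],"roll": 0,"gripper": 1},{"slide": [0,0,98],"roll": 0,"gripper": 0},{"slide": [0,0,98],"roll": 0,"gripper": 0},{"slide": [0,0,98],"roll": 0,"gripper": 0},{"slide": [0,0,98],"roll": 0,"gripper": 0},{"slide": [0,0,98],"roll": 0,"gripper": 0},{"slide": [0,0,98],"roll": 0,"gripper": 0}]' --newtons 60

```text
t: 4.03
tool_pos: [0.4523, -0.2908, 0.2041]
ee_rot: [[0.612, 0.791, 0.002], [0.791, -0.612, 0.0], [0.001, 0.001, -1.0]]
ft_force: [-0.3, 0.2, 7.0]
grip_width: 0.246
grip_force: 59.8
```

```bash
python3 - <<'E'
from h import *
st()
C=np.array([.5602,.1135]);th=.118;R=np.array([[np.cos(th),-np.sin(th)],[np.sin(th),np.cos(th)]])
for y,z in((.045,.30),(.045,.235),(-.125,.235)):
  to([*(C+R@[-.026,y]),z],np.degrees(th)-90)
to([.4497,-.29,.3])
E
```

```text
t 4.025 T [ 0.4523 -0.2908  0.2041] yawy -37.7 tilt [ 0.002  0.    -1.   ] g 0.24551814771301186 59.84264552593231 F [-0.3  0.2  7. ] q [-0.15  0.58  0.78  2.03 -0.6   0.77  0.34]
[np.float64(0.5290831162269544), np.float64(0.15512618820231766), 0.3] [ 399.9 -211.8  -95.7] 0.795
[np.float64(0.5290831162269544), np.float64(0.15512618820231766), 0.235] [ 399.8 -211.9  -30.7] 0.795
[np.float64(0.54909659605278), np.float64(-0.013691644461359412), 0.235] [278.5 -92.8 -30.7] 0.795
[0.4497, -0.29, 0.3] [ -0.8  -2.4 -96. ] None
```

Request:
step_arm --motion '[{"slide": [0,0,-40],"roll": 0,"gripper": 0},{"slide": [0,0,-90],"roll": 0,"gripper": 0},{"slide": [20,-10,-126],"roll": 0,"gripper": 0},{"slide": [60,-32,-126],"roll": 0.1,"gripper": 0},{"slide": [105,-56,-126],"roll": 0.2,"gripper": 0},{"slide": [150,-80,-126],"roll": 0.3,"gripper": 0},{"slide": [195,-103,-126],"roll": 0.4,"gripper": 0},{"slide": [240,-127,-126],"roll": 0.5,"gripper": 0},{"slide": [285,-151,-126],"roll": 0.6,"gripper": 0},{"slide": [330,-175,-126],"roll": 0.7,"gripper": 0},{"slide": [370,-196,-126],"roll": 0.795,"gripper": 0},{"slide": [400,-212,-126],"roll": 0.795,"gripper": 0}]'

```text
t: 5.52
tool_pos: [0.528, 0.1586, 0.3279]
ee_rot: [[0.993, 0.12, -0.001], [0.12, -0.993, -0.0], [-0.001, 0.0, -1.0]]
ft_force: [0.3, -0.1, -1.8]
grip_width: 0.248
grip_force: 59.4
```

Request:
step_arm --motion '[{"slide": [0,0,0],"roll": 0,"gripper": 0},{"slide": [0,0,0],"roll": 0,"gripper": 0}]'

```text
t: 5.78
tool_pos: [0.528, 0.1548, 0.3282]
ee_rot: [[0.993, 0.117, -0.001], [0.117, -0.993, -0.001], [-0.001, 0.001, -1.0]]
ft_force: [-0.0, -0.9, -2.4]
grip_width: 0.242
grip_force: 59.2
```

```bash
python3 - <<'E'
from h import *
st()
C=np.array([.5602,.1135]);th=.118;R=np.array([[np.cos(th),-np.sin(th)],[np.sin(th),np.cos(th)]])
for y,z in((.045,.242),(-.125,.242)):
  to([*(C+R@[-.026,y]),z],np.degrees(th)-90)
im=[snap(n,n+'2') for n in('top','scene')]
a=cv2.resize(cv2.imread('pics/top2.png')[150:235,220:330],None,fx=5,fy=5,interpolation=cv2.INTER_CUBIC)
b=cv2.resize(cv2.imread('pics/scene2.png')[170:290,290:410],None,fx=425/120,fy=425/120,interpolation=cv2.INTER_CUBIC)
m=np.zeros((425,800,3),np.uint8);m[:,:375]=a[:,:375];m[:,375:]=b;cv2.imwrite('pics/m2.png',m)
E
```

```text
t 5.775 T [0.528  0.1548 0.3282] yawy -83.28 tilt [-0.001 -0.001 -1.   ] g 0.24169165224869574 59.24327552318573 F [-0.  -0.9 -2.4] q [-1.25  0.49  1.11  1.95 -0.52  1.03 -1.36]
[np.float64(0.5290831162269544), np.float64(0.15512618820231766), 0.242] [ 1.3 -0.3 86.2] -0.001
[np.float64(0.54909659605278), np.float64(-0.013691644461359412), 0.242] [  1.4 169.7  86.4] -0.001
```

View pics/m2.png

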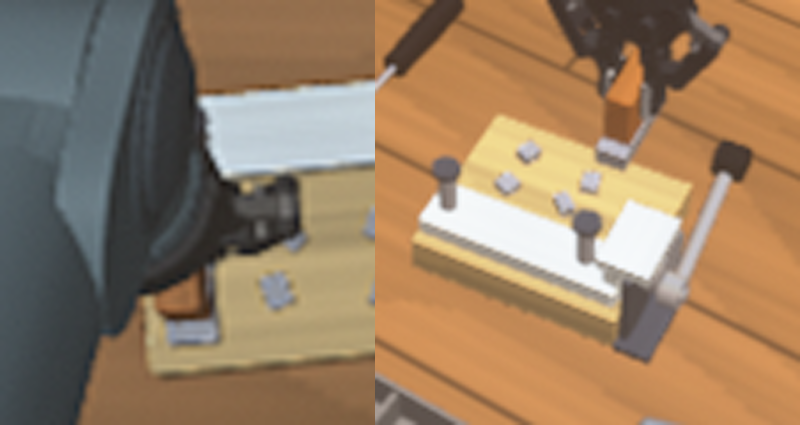

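The scraper is held over the +y end of the bed, and the chips are undisturbed. Lowering now.

Request:
step_arm --motion '[{"slide": [1,0,40],"roll": 0,"gripper": 0},{"slide": [1,0,70],"roll": 0,"gripper": 0},{"slide": [1,0,82],"roll": 0,"gripper": 0},{"slide": [1,0,85],"roll": 0,"gripper": 0},{"slide": [1,0,87],"roll": 0,"gripper": 0},{"slide": [1,0,87],"roll": 0,"gripper": 0}]'

```text
t: 6.62
tool_pos: [0.53, 0.1559, 0.2426]
ee_rot: [[0.993, 0.118, 0.002], [0.118, -0.993, 0.001], [0.002, -0.001, -1.0]]
ft_force: [0.3, -0.6, -1.8]
grip_width: 0.25
grip_force: 59.3
```

Request:
step_arm --motion '[{"slide": [0,0,1.5],"roll": 0,"gripper": 0},{"slide": [0,0,2.5],"roll": 0,"gripper": 0},{"slide": [0,0,2.5],"roll": 0,"gripper": 0}]'

```text
t: 7.0
tool_pos: [0.5295, 0.156, 0.2392]
ee_rot: [[0.993, 0.118, 0.0], [0.118, -0.993, 0.0], [0.0, -0.0, -1.0]]
ft_force: [0.2, 1.2, -0.8]
grip_width: 0.251
grip_force: 59.3
```

Request:
step_arm --motion '[{"slide": [0,9,0],"roll": 0,"gripper": 0},{"slide": [0,18,0],"roll": 0,"gripper": 0},{"slide": [0,27,0],"roll": 0,"gripper": 0},{"slide": [0,36,0],"roll": 0,"gripper": 0},{"slide": [0,45,0],"roll": 0,"gripper": 0},{"slide": [0,54,0],"roll": 0,"gripper": 0},{"slide": [0,63,0],"roll": 0,"gripper": 0},{"slide": [0,72,0],"roll": 0,"gripper": 0},{"slide": [0,81,0],"roll": 0,"gripper": 0},{"slide": [0,90,0],"roll": 0,"gripper": 0},{"slide": [0,98,0],"roll": 0,"gripper": 0},{"slide": [0,106,0],"roll": 0,"gripper": 0}]'

```text
t: 8.5
tool_pos: [0.542, 0.0502, 0.2392]
ee_rot: [[0.993, 0.118, 0.0], [0.118, -0.993, 0.0], [0.0, -0.0, -1.0]]
ft_force: [-0.4, 2.3, -0.2]
grip_width: 0.25
grip_force: 59.6
```

Request:
step_arm --motion '[{"slide": [0,8,0],"roll": 0,"gripper": 0},{"slide": [0,15,0],"roll": 0,"gripper": 0},{"slide": [0,22,0],"roll": 0,"gripper": 0},{"slide": [0,29,0],"roll": 0,"gripper": 0},{"slide": [0,36,0],"roll": 0,"gripper": 0},{"slide": [0,43,0],"roll": 0,"gripper": 0},{"slide": [0,50,0],"roll": 0,"gripper": 0},{"slide": [0,57,0],"roll": 0,"gripper": 0},{"slide": [0,64,0],"roll": 0,"gripper": 0},{"slide": [0,64,0],"roll": 0,"gripper": 0}]'

```text
t: 9.75
tool_pos: [0.5494, -0.0139, 0.2393]
ee_rot: [[0.993, 0.116, 0.0], [0.116, -0.993, -0.0], [0.0, 0.0, -1.0]]
ft_force: [0.2, 0.7, -2.7]
grip_width: 0.246
grip_force: 59.5
```

```bash
python3 - <<'E'
from h import *
st()
im=[snap(n,n+'3') for n in('top','scene')]
a=cv2.resize(cv2.imread('pics/top3.png')[150:235,240:390],None,fx=350/150,fy=350/150,interpolation=cv2.INTER_CUBIC)
b=cv2.resize(cv2.imread('pics/scene3.png')[160:280,270:397],None,fx=425/120,fy=425/120,interpolation=cv2.INTER_CUBIC)
m=np.zeros((425,800,3),np.uint8);m[:a.shape[0],:350]=a;m[:,350:]=b[:,:450];cv2.imwrite('pics/m3.png',m)
E
```

```text
t 9.75 T [ 0.5494 -0.0139  0.2393] yawy -83.33 tilt [ 0. -0. -1.] g 0.24592323298334473 59.52341437339783 F [ 0.2  0.7 -2.7] q [-0.81  0.61  0.95  2.   -0.65  0.88 -0.96]
```

View pics/m3.png

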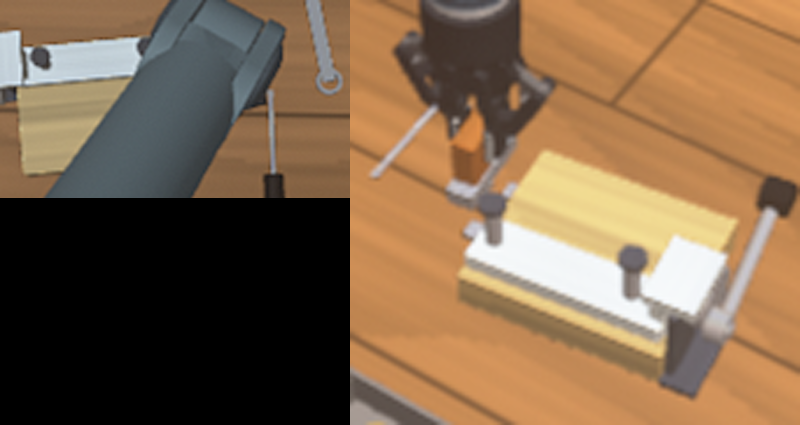

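```bash
python3 - <<'E'
from h import *
C=np.array([.5602,.1135]);th=.118;R=np.array([[np.cos(th),-np.sin(th)],[np.sin(th),np.cos(th)]])
for p in((510,190),(470,230)):
  for z in(.005,.04): print(p,z,R.T@(ray('scene',270+(p[0]-350)/3.54,160+p[1]/3.54,z)[:2]-C))
for q in([.42,-.13,.33],[.42,-.13,.206]): to(q)
for p in((355,190),(358,225),(363,260),(352,230)): print(ray('top',*p,.01))
E
```

```text
(510, 190) 0.005 [-0.04631625 -0.10527946]
(510, 190) 0.04 [-0.01969248 -0.09051108]
(470, 230) 0.005 [ 0.00662183 -0.11487842]
(470, 230) 0.04 [ 0.03158096 -0.0997113 ]
[0.42, -0.13, 0.33] [-142.4  101.   -90.9] None
[0.42, -0.13, 0.206] [-142.3  101.1   33.1] None
[ 0.5786 -0.1002  0.01  ]
[ 0.4811 -0.1085  0.01  ]
[ 0.3862 -0.122   0.01  ]
[ 0.4671 -0.092   0.01  ]
```

Request:
step_arm --motion '[{"slide": [0,0,-40],"roll": 0,"gripper": 0},{"slide": [0,0,-75],"roll": 0,"gripper": 0},{"slide": [-40,-15,-75],"roll": 0,"gripper": 0},{"slide": [-85,-37,-75],"roll": 0,"gripper": 0},{"slide": [-125,-55,-75],"roll": 0,"gripper": 0},{"slide": [-147,-72,-70],"roll": 0,"gripper": 0},{"slide": [-147,-72,-30],"roll": 0,"gripper": 0},{"slide": [-147,-72,10],"roll": 0,"gripper": 0},{"slide": [-147,-72,28],"roll": 0,"gripper": 0},{"slide": [-147,-72,32],"roll": 0,"gripper": 0},{"slide": [-147,-72,34],"roll": 0,"gripper": 0},{"slide": [-147,-72,34],"roll": 0,"gripper": 0}]'

```text
t: 11.35
tool_pos: [0.3959, 0.0414, 0.2062]
ee_rot: [[0.993, 0.117, 0.003], [0.117, -0.993, 0.001], [0.003, -0.001, -1.0]]
ft_force: [-0.2, -0.0, -2.2]
grip_width: 0.245
grip_force: 62.0
```

Clear of contact by about 2 mm. I'll lower a little further, open the gripper and rise.

Request:
step_arm --motion '[{"slide": [0,0,1.5],"roll": 0,"gripper": 0},{"slide": [0,0,2.5],"roll": 0,"gripper": 0},{"slide": [0,0,2.5],"roll": 0,"gripper": 0},{"slide": [0,0,2.5],"roll": 0,"gripper": 0.6},{"slide": [0,0,2.5],"roll": 0,"gripper": 0.8},{"slide": [0,0,2.5],"roll": 0,"gripper": 0.8},{"slide": [0,0,-20],"roll": 0,"gripper": 0.8},{"slide": [0,0,-70],"roll": 0,"gripper": 0.8},{"slide": [0,0,-120],"roll": 0,"gripper": 0.8},{"slide": [0,60,-120],"roll": 0,"gripper": 0.8},{"slide": [0,120,-120],"roll": 0,"gripper": 0.8},{"slide": [0,120,-120],"roll": 0,"gripper": 0.8}]'

```text
t: 12.85
tool_pos: [0.4091, -0.0807, 0.3252]
ee_rot: [[0.993, 0.115, 0.001], [0.115, -0.993, 0.004], [0.002, -0.004, -1.0]]
ft_force: [0.3, 0.3, -1.1]
grip_width: 0.797
grip_force: 0.0
```

```bash
python3 - <<'E'
from h import *
st()
im=[snap(n,n+'4') for n in('top','scene')]
a=cv2.resize(cv2.imread('pics/top4.png')[150:290,220:370],None,fx=350/150,fy=350/150,interpolation=cv2.INTER_CUBIC)
b=cv2.resize(cv2.imread('pics/scene4.png')[150:270,270:397],None,fx=425/120,fy=425/120,interpolation=cv2.INTER_CUBIC)
m=np.zeros((425,800,3),np.uint8);m[:a.shape[0],:350]=a;m[:,350:]=b[:,:450];cv2.imwrite('pics/m4.png',m)
E
```

```text
t 12.85 T [ 0.4091 -0.0807  0.3252] yawy -83.41 tilt [ 0.001  0.004 -1.   ] g 0.797456416831434 0.0 F [ 0.3  0.3 -1.1] q [-1.41 -0.19  1.48  2.25  0.23  0.93 -1.53]
```

View pics/m4.png

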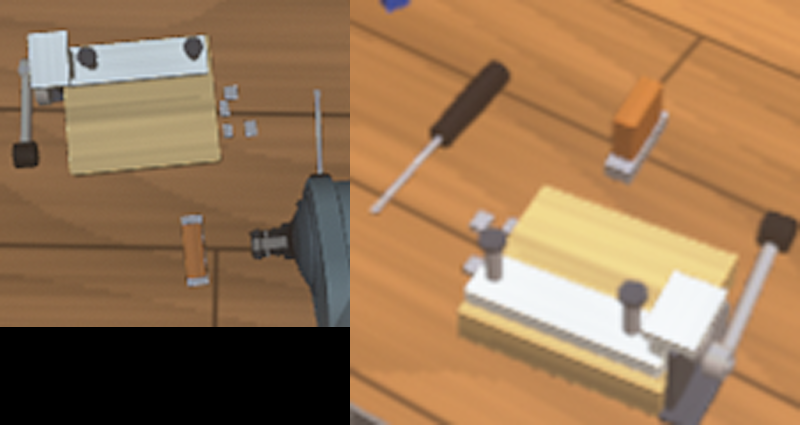

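All four chips lie on the bench just off the −y end (e.g. top crop (231,91), (224,108), (228,130), (251,128)). The bed is bare and the scraper stands upright at (194,250), clear of the clamp. The knob is at top crop (25,154) and scene crop (778,232).

```bash
python3 - <<'E'
from h import *
C=np.array([.5602,.1135]);th=.118;R=np.array([[np.cos(th),-np.sin(th)],[np.sin(th),np.cos(th)]])
t=(220+25.5/2.333-.5,150+154.5/2.333-.5);s=(270+428/3.54-.5,150+232/3.54-.5)
def dark(f,p,r=9):
    im=cv2.imread(f).max(2);u,v=map(int,p);w=im[v-r:v+r+1,u-r:u+r+1]<70
    ys,xs=np.nonzero(w);return xs.mean()+u-r,ys.mean()+v-r,len(xs)
t2=dark('pics/t0_full.png',t);s2=dark('pics/s0_full.png',s);print(t,t2,s,s2)
for z in(.085,.09,.095,.1,.105,.11): print(z,ray('top',*t2[:2],z),ray('scene',*s2[:2],z),R.T@(ray('top',*t2[:2],z)[:2]-C),R.T@(ray('scene',*s2[:2],z)[:2]-C))
for q in([.496,.222,.34],[.496,.222,.258]): to(q,np.degrees(th)-90)
E
```

```text
(230.43013287612516, 215.7237462494642) (np.float64(230.5242718446602), np.float64(216.04854368932038), 103) (390.4039548022599, 215.03672316384183) (np.float64(nan), np.float64(nan), 0)
0.085 [0.4935 0.2267 0.085 ] [nan nan nan] [-0.05290955  0.12026516] [nan nan]
0.09 [0.493  0.2257 0.09  ] [nan nan nan] [-0.0535238   0.11933098] [nan nan]
0.095 [0.4926 0.2246 0.095 ] [nan nan nan] [-0.05405052  0.11828572] [nan nan]
0.1 [0.4921 0.2236 0.1   ] [nan nan nan] [-0.05466477  0.11735154] [nan nan]
0.105 [0.4917 0.2225 0.105 ] [nan nan nan] [-0.05519148  0.11630628] [nan nan]
0.11 [0.4912 0.2215 0.11  ] [nan nan nan] [-0.05580573  0.11537209] [nan nan]
[0.496, 0.222, 0.34] [ 119.9 -291.6  -13.8] -0.007
[0.496, 0.222, 0.258] [ 119.8 -291.4   68.2] -0.007<stdin>:6: RuntimeWarning: Mean of empty slice.
  ret = ret.dtype.type(ret / rcount)
```

```bash
python3 - <<'E'
from h import *
from scipy.optimize import least_squares
C=np.array([.5602,.1135]);th=.118;R=np.array([[np.cos(th),-np.sin(th)],[np.sin(th),np.cos(th)]])
r=least_squares(lambda X:np.r_[px('top',X)-[230.5,216.0],px('scene',X)-[390.7,215.2]],[.49,.22,.1],diff_step=1e-2)
print(r.x,r.fun,R.T@(r.x[:2]-C))
E
```

```text
[0.49125874 0.22467726 0.1024071 ] [-0.6  0.3 -0.6  0. ] [-0.05537336  0.11852035]
```

Request:
step_arm --motion '[{"slide": [20,-40,-14],"roll": 0,"gripper": 0.8},{"slide": [40,-85,-14],"roll": 0,"gripper": 0.8},{"slide": [58,-130,-14],"roll": 0,"gripper": 0.8},{"slide": [76,-175,-14],"roll": 0,"gripper": 0.8},{"slide": [95,-220,-14],"roll": 0,"gripper": 0.8},{"slide": [110,-260,-14],"roll": -0.007,"gripper": 0.8},{"slide": [119,-292,-14],"roll": -0.007,"gripper": 0.8},{"slide": [119,-292,-14],"roll": -0.007,"gripper": 0.8},{"slide": [119,-292,-14],"roll": -0.007,"gripper": 0.8}]'

```text
t: 14.08
tool_pos: [0.4426, 0.2028, 0.3718]
ee_rot: [[0.992, 0.125, 0.035], [0.125, -0.992, 0.015], [0.037, -0.011, -0.999]]
ft_force: [-0.5, -0.4, -0.0]
grip_width: 0.805
grip_force: 0.0
```

```bash
python3 - <<'E'
from h import *
st();to([.492,.223,.26],np.degrees(.118)-90)
snap('scene','s5',(350,120,450,240),5)
print((px('scene',[.492,.223,.102])-[350,120])*5)
E
```

```text
t 14.075 T [0.4426 0.2028 0.3718] yawy -82.81 tilt [ 0.035  0.015 -0.999] g 0.8047124106405407 0.0 F [-0.5 -0.4 -0. ] q [-2.25 -0.41  1.57  2.07  0.48  1.08 -2.35]
[0.492, 0.223, 0.26] [ 47.4 -12.7 113.7] 0.007
[197. 476.]
```

View pics/s5.png

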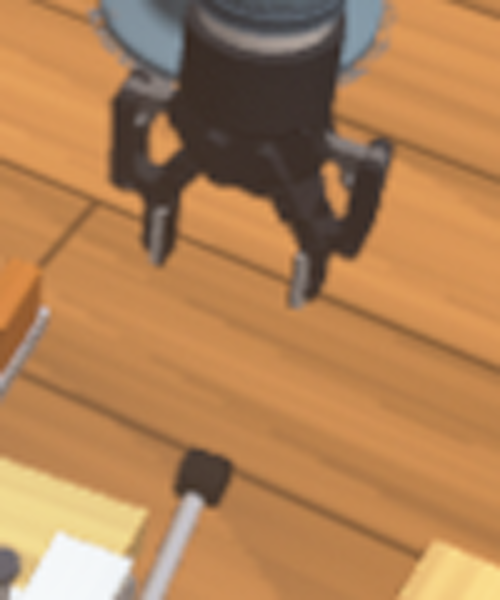

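The fingers hang open and high, short of the knob at crop (203,478). The arm ran into the limits of joints 2 and 3, so the elbow is wound up. I'll unwind by moving outward and rolling back half a turn, which gives the same grasp.

Request:
step_arm --motion '[{"slide": [20,20,-40],"roll": -0.1,"gripper": 0.8},{"slide": [50,40,-80],"roll": -0.25,"gripper": 0.8},{"slide": [60,50,-90],"roll": -0.42,"gripper": 0.8},{"slide": [60,50,-90],"roll": -0.59,"gripper": 0.8},{"slide": [60,50,-90],"roll": -0.76,"gripper": 0.8},{"slide": [60,50,-90],"roll": -0.93,"gripper": 0.8},{"slide": [60,50,-90],"roll": -1.1,"gripper": 0.8},{"slide": [60,50,-90],"roll": -1.27,"gripper": 0.8}]'

```text
t: 15.12
tool_pos: [0.5058, 0.1576, 0.463]
ee_rot: [[0.172, 0.984, 0.034], [0.985, -0.173, 0.015], [0.021, 0.031, -0.999]]
ft_force: [0.1, 0.9, -0.1]
grip_width: 0.806
grip_force: 0.0
```

```bash
python3 -c "
from h import *
st();to([.52,.18,.40],96.8)"
```

```text
t 15.125 T [0.5058 0.1576 0.463 ] yawy -9.96 tilt [ 0.034  0.015 -0.999] g 0.8059973002621945 0.0 F [ 0.1  0.9 -0.1] q [-2.14 -0.41  1.53  1.87  0.44  1.28 -0.9 ]
[0.52, 0.18, 0.4] [23.2  8.1 63.7] -1.863
```

Request:
step_arm --motion '[{"slide": [0,40,0],"roll": -0.17,"gripper": 0.8},{"slide": [0,80,0],"roll": -0.34,"gripper": 0.8},{"slide": [-10,120,10],"roll": -0.51,"gripper": 0.8},{"slide": [-20,160,20],"roll": -0.68,"gripper": 0.8},{"slide": [-30,200,30],"roll": -0.85,"gripper": 0.8},{"slide": [-40,230,40],"roll": -1.02,"gripper": 0.8},{"slide": [-50,250,50],"roll": -1.19,"gripper": 0.8},{"slide": [-50,250,50],"roll": -1.36,"gripper": 0.8}]'

```text
t: 16.12
tool_pos: [0.5492, 0.0597, 0.4856]
ee_rot: [[-0.924, 0.373, 0.077], [0.376, 0.926, 0.02], [-0.064, 0.047, -0.997]]
ft_force: [-0.0, -0.8, 0.5]
grip_width: 0.801
grip_force: 0.0
```

```bash
python3 -c "
from h import *
st();to([.55,.18,.40],96.8)"
```

```text
t 16.125 T [0.5492 0.0597 0.4856] yawy 68.05 tilt [ 0.077  0.02  -0.997] g 0.8010581412272427 0.0 F [-0.  -0.8  0.5] q [-1.99 -0.41  1.57  1.8   0.44  1.28  0.67]
[0.55, 0.18, 0.4] [ 49.9 107.7  87.8] -0.502
```

```bash
cat > kin.py <<'E'
import numpy as np
from scipy.spatial.transform import Rotation as Ro
from scipy.optimize import least_squares
D=[([-1.428,.383,.044,1.598,-.018,1.161,-.05],[.155,.631,.4045],76.2),
([-.96,-.08,.54,1.87,.04,1.34,-.82],[.4501,.148,.5243],-21.52),([-.28,.43,.93,2.,-.43,.93,.21],[.4502,-.2902,.2983],-37.8),
([-.15,.58,.78,2.03,-.6,.77,.34],[.4523,-.2908,.2041],-37.7),([-1.25,.49,1.11,1.95,-.52,1.03,-1.36],[.528,.1548,.3282],-83.28),
([-.81,.61,.95,2.,-.65,.88,-.96],[.5494,-.0139,.2393],-83.33),([-1.41,-.19,1.48,2.25,.23,.93,-1.53],[.4091,-.0807,.3252],-83.41),
([-2.25,-.41,1.57,2.07,.48,1.08,-2.35],[.4426,.2028,.3718],-82.81),([-2.14,-.41,1.53,1.87,.44,1.28,-.9],[.5058,.1576,.463],-9.96),
([-1.99,-.41,1.57,1.8,.44,1.28,.67],[.5492,.0597,.4856],68.05)]
def fk(q,p):
    s=-1; T=np.zeros(3); R=Ro.identity()
    def go(v): nonlocal T; T=T+R.apply(v)
    R=R*Ro.from_rotvec([0,0,s*q[0]+p[9]]); go([p[6],0,p[0]])
    R=R*Ro.from_rotvec([0,q[1],0])*Ro.from_rotvec([0,0,s*q[2]]); go([p[1],p[7],p[2]])
    R=R*Ro.from_rotvec([0,q[3],0])*Ro.from_rotvec([0,0,s*q[4]]); go([p[3],p[8],p[4]])
    R=R*Ro.from_rotvec([0,q[5],0])*Ro.from_rotvec([0,0,s*q[6]]); go([p[10],p[11],p[5]])
    return T,R
def yaw(R): y=R.as_matrix()[:,1]; return np.arctan2(y[1],y[0])
def fit(p0=(.3,0,.42,0,.31,.17,0,0,0,0,0,0)):
    def res(p):
        o=[]
        for q,t,_ in D: T,R=fk(q,p); o+=list(T-t)
        return np.array(o)
    return least_squares(res,p0,loss='soft_l1',f_scale=.01)
if __name__=='__main__':
    r=fit();print(r.x.round(3));
    for q,t,y in D: T,R=fk(q,r.x);print((1000*(T-t)).round(),R.as_matrix()[:,2].round(2),np.degrees(yaw(R)).round(1),y)
E
python3 kin.py
```

```text
[ 0.476  0.024  0.474 -0.02   0.487  0.333  0.007 -0.028 -0.002 -0.011
  0.003  0.001]
[-4. 10. -6.] [-0.  0. -1.] 165.6 76.2
[1. 8. 0.] [-0.  0. -1.] 67.0 -21.52
[-3.  1.  1.] [-0.01  0.01 -1.  ] 51.3 -37.8
[ 4. -1.  0.] [ 0.    0.01 -1.  ] 51.7 -37.7
[-3. -3.  3.] [-0.01  0.   -1.  ] 5.8 -83.28
[-2. -4. -1.] [-0.01  0.   -1.  ] 5.7 -83.33
[-3. -0.  1.] [-0.01  0.01 -1.  ] 5.8 -83.41
[ 3.  2. -0.] [ 0.04  0.02 -1.  ] 6.4 -82.81
[-7. -2. -0.] [ 0.03  0.01 -1.  ] 79.8 -9.96
[ 1. -5.  1.] [ 0.08  0.02 -1.  ] 157.3 68.05
```

```bash
cat > sim.py <<'E'
from kin import *
P=fit().x
LO=np.array([-2.61,-.41,-1.48,0,-1.57,.05,-2.85]);HI=np.array([2.61,2.15,1.57,2.5,4.71,1.97,2.85])
def pose(t,y): # target: TCP, tool-y yaw deg, pointing down (model yaw = +90)
    a=np.radians(y); Y=np.array([np.cos(a),np.sin(a),0]);Z=np.array([0,0,-1.]);return np.array(t),Ro.from_matrix(np.c_[np.cross(Y,Z),Y,Z])*Ro.from_rotvec([0,0,-np.pi/2])
def err(q,tg): T,R=fk(q,P);return np.r_[tg[0]-T,.3*(tg[1]*R.inv()).as_rotvec()]
def jac(q): return np.array([(err(q-1e-4*e,(T0:=fk(q,P)))-err(q+1e-4*e,T0))/2e-4 for e in np.eye(7)]).T
def step(q,tg,n=6,lam=.02):
    for _ in range(n):
        e=err(q,tg);J=jac(q);q=np.clip(q+J.T@np.linalg.solve(J@J.T+lam**2*np.eye(6),e),LO,HI)
    return q
def run(q,a,b,n=10,**k):
    q=np.array(q,float)
    for s in np.linspace(0,1,n+1)[1:]:
        t=np.array(a[0])*(1-s)+np.array(b[0])*s;y=a[1]*(1-s)+b[1]*s;q=step(q,pose(t,y),**k)
    return q,np.linalg.norm(err(q,pose(*b)))
E
cat > t.py <<'E'
from sim import *
D2=[(D[i][0],(D[i][1],D[i][2])) for i in range(8)]
q=D2[0][0]
for i in range(7):
    qs,e=run(D2[i][0],D2[i][1],D2[i+1][1]);print(i+1,np.round(qs,2),np.round(D2[i+1][0],2),round(e,4))
k=([.492,.223,.26],96.8)
for q0 in(D[0][0],D[1][0],D[9][0],[-.5,.5,0,2,0,.7,0]):
    q=step(np.array(q0),pose(*k),60);print('knob',q.round(2),np.linalg.norm(err(q,pose(*k))).round(4))
E
python3 t.py
```

```text
1 [-0.97 -0.09  0.56  1.88  0.05  1.34 -0.79] [-0.96 -0.08  0.54  1.87  0.04  1.34 -0.82] 0.0
2 [-0.25  0.41  0.88  2.   -0.4   0.91  0.2 ] [-0.28  0.43  0.93  2.   -0.43  0.93  0.21] 0.0
3 [-0.15  0.57  0.78  2.04 -0.58  0.76  0.34] [-0.15  0.58  0.78  2.03 -0.6   0.77  0.34] 0.0
4 [-1.29  0.56  1.18  1.95 -0.6   1.05 -1.29] [-1.25  0.49  1.11  1.95 -0.52  1.03 -1.36] 0.0
5 [-0.81  0.6   0.94  2.   -0.64  0.87 -0.96] [-0.81  0.61  0.95  2.   -0.65  0.88 -0.96] 0.0
6 [-1.31  0.23  1.53  2.25 -0.3   0.9  -1.03] [-1.41 -0.19  1.48  2.25  0.23  0.93 -1.53] 0.0
7 [-1.58  0.2   1.18  2.06 -0.21  1.02 -1.73] [-2.25 -0.41  1.57  2.07  0.48  1.08 -2.35] 0.0
knob [-0.84  0.35  0.39  2.02 -0.18  0.8   1.36] 0.0
knob [-0.98  0.38  0.56  2.02 -0.28  0.81  1.44] 0.0
knob [-2.61 -0.41  1.57  2.08  0.74  0.98  0.61] 0.2267
knob [-0.25  0.33 -0.28  2.02  0.12  0.81  1.1 ] 0.0
```

```bash
cat > t.py <<'E'
from sim import *
rng=np.random.default_rng(0);q0=np.array(D[9][0]);a=(D[9][1],68.05);k=([.492,.223,.34],96.8)
out=[]
def marg(q): return np.min(np.minimum(q-LO,HI-q)[[0,1,2,4,6]])
for _ in range(150):
    v=([rng.uniform(.3,.75),rng.uniform(-.45,.5),rng.uniform(.38,.6)],rng.uniform(-60,200))
    r=np.hypot(*v[0][:2])
    if not .42<r<.8: continue
    q1,e1=run(q0,a,v,8,n=None) if 0 else run(q0,a,v,8)
    if e1>.01: continue
    q2,e2=run(q1,v,k,8); out.append((marg(q2) if e2<.005 else -1,v,q1,q2,marg(q1)))
out.sort(key=lambda o:-o[0])
print(len(out))
for o in out[:12]: print(round(o[0],2),np.round(o[1][0],2),round(o[1][1]),o[2].round(2),o[3].round(2))
E
time python3 t.py
```

```text
26
0.7 [0.43 0.1  0.41] -56 [-1.49 -0.16  1.14  2.1   0.17  1.11 -1.4 ] [-1.14  0.29  0.73  1.96 -0.24  0.97  1.41]
0.68 [0.34 0.34 0.55] 2 [-1.85 -0.12  0.93  1.81  0.1   1.41 -0.89] [-1.26  0.34  0.89  1.96 -0.32  0.99  1.48]
0.67 [0.34 0.38 0.59] 8 [-1.98 -0.02  1.07  1.68  0.02  1.47 -0.76] [-1.27  0.35  0.9   1.96 -0.32  0.99  1.48]
0.66 [ 0.31 -0.33  0.53] 108 [-0.68 -0.41  1.12  1.9   0.39  1.45  2.26] [-0.96  0.25  0.53  1.96 -0.15  0.97  1.34]
0.66 [0.33 0.34 0.46] 25 [-2.02 -0.07  1.12  1.96  0.07  1.21 -0.48] [-1.28  0.35  0.91  1.96 -0.33  0.99  1.49]
0.65 [ 0.69 -0.39  0.45] -21 [-0.02  0.92  1.08  1.04 -0.78  1.56  0.48] [-1.28  0.35  0.92  1.96 -0.34  0.99  1.49]
0.63 [0.36 0.24 0.5 ] 21 [-1.67 -0.27  0.89  2.    0.21  1.32 -0.49] [-1.3   0.36  0.94  1.96 -0.35  0.99  1.5 ]
0.62 [ 0.35 -0.38  0.5 ] -17 [-1.04 -0.33  1.57  1.8   0.33  1.35  0.18] [-1.31  0.37  0.95  1.96 -0.36  0.99  1.51]
0.61 [ 0.44 -0.28  0.57] 151 [-1.24 -0.41  1.4   1.68  0.42  1.55  2.77] [-1.32  0.37  0.96  1.96 -0.36  1.    1.52]
0.4 [0.36 0.22 0.56] 195 [-1.84 -0.41  0.92  1.91  0.35  1.51  2.43] [-1.45  0.5   1.17  1.95 -0.54  1.05  1.66]
0.39 [0.35 0.24 0.58] 192 [-1.92 -0.41  0.92  1.86  0.34  1.56  2.31] [-1.45  0.51  1.18  1.95 -0.55  1.05  1.67]
0.31 [ 0.72 -0.33  0.57] -45 [-0.06  0.97  1.33  0.8  -0.98  1.83 -0.02] [-1.49  0.59  1.26  1.95 -0.64  1.09  1.74]
real	0m17.280s
user	0m17.781s
sys	0m0.068s
```

Request:
step_arm --motion '[{"slide": [50,-30,-25],"roll": 0.1,"gripper": 0.8},{"slide": [100,-58,-53],"roll": 0.17,"gripper": 0.8},{"slide": [100,-58,-53],"roll": 0.17,"gripper": 0.8}]'

```text
t: 16.5
tool_pos: [0.4298, 0.0436, 0.5294]
ee_rot: [[-0.844, 0.531, 0.076], [0.534, 0.846, 0.018], [-0.055, 0.056, -0.997]]
ft_force: [0.3, 0.3, -0.3]
grip_width: 0.798
grip_force: 0.0
```

```bash
python3 -c "
from h import *
s,T,R=st();print(R.round(3));to([.35,.3,.5],20)"
```

```text
t 16.5 T [0.4298 0.0436 0.5294] yawy 57.88 tilt [ 0.076  0.018 -0.997] g 0.7984245134015444 0.0 F [ 0.3  0.3 -0.3] q [-1.3  -0.39  0.88  1.97  0.32  1.36  0.5 ]
[[-0.844  0.531  0.076]
 [ 0.534  0.846  0.018]
 [-0.055  0.056 -0.997]]
[0.35, 0.3, 0.5] [205.8 172.8  27.8] 0.661
```

```bash
cat > t.py <<'E'
from sim import *
q0=[-1.3,-.39,.88,1.97,.32,1.36,.5];a=([.4298,.0436,.5294],57.9)
for vias in([([.492,.223,.36],96.8),([.492,.223,.26],96.8),([.55,.226,.33],96.8)],[([.5,.12,.45],70),([.482,.223,.36],96.8),([.482,.223,.26],96.8)]):
    q=q0;p=a
    for v in vias: q,e=run(q,p,v);p=v;print(np.round(q,2),round(e,4))
E
python3 t.py; python3 -c "
from h import *
s=readout.read_state();z=np.array(s['ee_rot'])[:,2]
# TCP such that grasp point at knob
K=np.array([.492,.223,.103])
for up in(.10,.0): to(list((K-.155*z+[0,0,up]).round(4)),96.8)"
```

```text
[-1.35  0.35  1.    1.94 -0.34  1.03  1.5 ] 0.0
[-1.23  0.49  0.86  2.01 -0.5   0.86  1.62] 0.0
[-1.17  0.5   0.9   1.83 -0.45  1.03  1.61] 0.0
[-1.39  0.18  1.19  1.89 -0.18  1.19  1.1 ] 0.0
[-1.34  0.31  0.96  1.96 -0.3   1.02  1.46] 0.0
[-1.22  0.46  0.84  2.04 -0.46  0.84  1.58] 0.0
[np.float64(0.4802), np.float64(0.2202), np.float64(0.3575)] [ 61.2 166.5 178.4] -0.679
[np.float64(0.4802), np.float64(0.2202), np.float64(0.2575)] [ 66.7 160.9 278.1] -0.679
```

The direct move has good joint margins. Going above the knob.

Request:
step_arm --motion '[{"slide": [10,25,10],"roll": -0.1,"gripper": 0.8},{"slide": [20,50,35],"roll": -0.2,"gripper": 0.8},{"slide": [30,80,70],"roll": -0.3,"gripper": 0.8},{"slide": [40,110,105],"roll": -0.42,"gripper": 0.8},{"slide": [50,140,140],"roll": -0.55,"gripper": 0.8},{"slide": [61,166,165],"roll": -0.679,"gripper": 0.8},{"slide": [61,166,178],"roll": -0.679,"gripper": 0.8},{"slide": [61,166,178],"roll": -0.679,"gripper": 0.8}]'

```text
t: 17.5
tool_pos: [0.4803, 0.2199, 0.3576]
ee_rot: [[-0.99, -0.119, 0.076], [-0.118, 0.993, 0.017], [-0.077, 0.008, -0.997]]
ft_force: [-0.3, -0.7, 0.5]
grip_width: 0.802
grip_force: 0.0
```

```bash
python3 -c "
from h import *
s,T,R=st();z=R[:,2]
print('grasp',(T+.155*z).round(4))
K=np.array([.492,.223,.103])
to(list((K-.155*z).round(4)),96.8)
snap('scene','s6',(350,120,450,240),5)
print((px('scene',K)-[350,120])*5,(px('scene',T+.155*z)-[350,120])*5)"
```

```text
t 17.5 T [0.4803 0.2199 0.3576] yawy 96.81 tilt [ 0.076  0.017 -0.997] g 0.8022183162535245 0.0 F [-0.3 -0.7  0.5] q [-1.47  0.33  1.12  2.   -0.35  0.95  1.51]
grasp [0.4921 0.2225 0.203 ]
[np.float64(0.4803), np.float64(0.2204), np.float64(0.2575)] [ 7.7 -0.3 99.8] 0.0
[197. 475.] [214.  344.5]
```

View pics/s6.png

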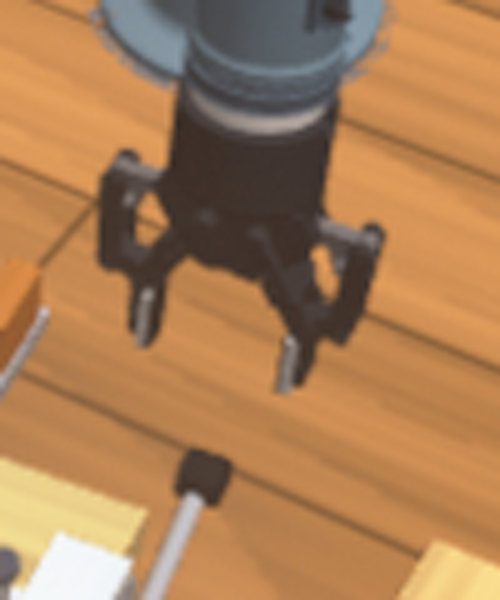

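The open fingers straddle the knob (crop (203,478)) and are lined up with its flat faces. I'll descend and pinch.

Request:
step_arm --motion '[{"slide": [3,0,40],"roll": 0,"gripper": 0.8},{"slide": [6,0,80],"roll": 0,"gripper": 0.8},{"slide": [8,0,98],"roll": 0,"gripper": 0.8},{"slide": [8,0,98],"roll": 0,"gripper": 0.8},{"slide": [8,0,98],"roll": 0,"gripper": 0.4},{"slide": [8,0,98],"roll": 0,"gripper": 0.2},{"slide": [8,0,98],"roll": 0,"gripper": 0.1},{"slide": [8,0,98],"roll": 0,"gripper": 0.1},{"slide": [8,0,98],"roll": 0,"gripper": 0.1}]' --newtons 30

```text
t: 18.68
tool_pos: [0.4808, 0.2211, 0.2612]
ee_rot: [[-0.99, -0.12, 0.079], [-0.119, 0.993, 0.019], [-0.081, 0.009, -0.997]]
ft_force: [-1.3, -4.9, 4.3]
grip_width: 0.277
grip_force: 35.4
```

```bash
python3 -c "
from h import *
s,T,R=st();print((T+.155*R[:,2]).round(4))"
```

```text
t 18.675 T [0.4808 0.2211 0.2612] yawy 96.89 tilt [ 0.079  0.019 -0.997] g 0.2768670519797544 35.43243169784546 F [-1.3 -4.9  4.3] q [-1.31  0.48  0.95  2.06 -0.54  0.77  1.65]
[0.4931 0.224  0.1067]
```

Gripped (23.5 mm wide, as the knob should be). I'll work out the arc rows.

```bash
cat >> h.py <<'E'
C=np.array([.5602,.1135]);th=.118;Rc=np.array([[np.cos(th),-np.sin(th)],[np.sin(th),np.cos(th)]])
def gp():
    s=readout.read_state();T=np.array(s['tool_pos']);R=np.array(s['ee_rot']);g=T+.155*R[:,2];c=Rc.T@(g[:2]-C);return np.r_[c,g[2]],R
def arc(p0,phis):
    R=gp()[1]
    for p in phis:
        d=np.r_[Rc@[.11*(np.cos(p0)-np.cos(p)),0],.11*(np.sin(p)-np.sin(p0))];print(round(p,3),(1000*R.T@d).round(1))
E
python3 -c "
from h import *
print(gp()[0]);arc(.392,.392+.06*np.arange(1,11))"
```

```text
[-0.05365512  0.11763672  0.10667034]
0.452 [-3.2  0.  -5.8]
0.512 [ -6.7   0.1 -11.4]
0.572 [-10.6   0.1 -16.7]
0.632 [-14.7   0.2 -21.8]
0.692 [-19.2   0.2 -26.7]
0.752 [-23.9   0.3 -31.3]
0.812 [-28.9   0.3 -35.6]
0.872 [-34.2   0.3 -39.6]
0.932 [-39.7   0.3 -43.2]
0.992 [-45.4   0.4 -46.5]
```

Request:
step_arm --motion '[{"slide": [-3.2,0,-5.8],"roll": 0,"gripper": 0.1},{"slide": [-6.7,0,-11.4],"roll": 0,"gripper": 0.1},{"slide": [-10.6,0,-16.7],"roll": 0,"gripper": 0.1},{"slide": [-14.7,0,-21.8],"roll": 0,"gripper": 0.1},{"slide": [-19.2,0,-26.7],"roll": 0,"gripper": 0.1},{"slide": [-19.2,0,-26.7],"roll": 0,"gripper": 0.1}]' --newtons 45

```text
t: 19.42
tool_pos: [0.4961, 0.223, 0.287]
ee_rot: [[-0.99, -0.12, 0.075], [-0.119, 0.993, 0.017], [-0.077, 0.007, -0.997]]
ft_force: [4.0, -3.8, -7.5]
grip_width: 0.278
grip_force: 45.4
```

```bash
python3 -c "
from h import *
st();print(gp()[0])"
```

```text
t 19.425 T [0.4961 0.223  0.287 ] yawy 96.91 tilt [ 0.075  0.017 -0.997] g 0.2782954975516551 45.39573669433594 F [ 4.  -3.8 -7.5] q [-1.31  0.47  0.98  2.01 -0.51  0.84  1.63]
[-0.03883653  0.11750068  0.13245687]
```

```bash
python3 -c "
from h import *
arc(.68,.68+.075*np.arange(1,12))"
```

```text
0.755 [-5.9  0.  -5.8]
0.83 [-12.2   0.1 -11.1]
0.905 [-18.9   0.1 -15.9]
0.98 [-25.9   0.1 -20.3]
1.055 [-33.2   0.1 -24. ]
1.13 [-40.8   0.1 -27.3]
1.205 [-48.6   0.1 -29.9]
1.28 [-56.6   0.1 -32. ]
1.355 [-64.7   0.1 -33.4]
1.43 [-72.9   0.1 -34.3]
1.505 [-81.2   0.1 -34.5]
```

Request:
step_arm --motion '[{"slide": [-5.9,0,-5.5],"roll": 0,"gripper": 0.1},{"slide": [-12.2,0,-10.6],"roll": 0,"gripper": 0.1},{"slide": [-18.9,0,-15.3],"roll": 0,"gripper": 0.1},{"slide": [-25.9,0,-19.5],"roll": 0,"gripper": 0.1},{"slide": [-33.2,0,-23.2],"roll": 0,"gripper": 0.1},{"slide": [-33.2,0,-23.2],"roll": 0,"gripper": 0.1}]'

```text
t: 20.18
tool_pos: [0.5262, 0.2264, 0.3127]
ee_rot: [[-0.99, -0.121, 0.069], [-0.121, 0.993, 0.016], [-0.07, 0.008, -0.997]]
ft_force: [-2.6, -5.6, -6.1]
grip_width: 0.269
grip_force: 44.9
```

```bash
python3 -c "
from h import *
st();print(gp()[0])"
```

```text
t 20.175 T [0.5262 0.2264 0.3127] yawy 96.97 tilt [ 0.069  0.016 -0.997] g 0.26909158129430943 44.87203538417816 F [-2.6 -5.6 -6.1] q [-1.27  0.49  0.98  1.93 -0.5   0.92  1.63]
[-0.00953192  0.1173573   0.15812119]
```

```bash
python3 -c "
from h import *
arc(1.04,[1.11,1.18,1.25,1.32,1.39,1.46,1.52])"
```

```text
1.11 [-7.   0.  -3.2]
1.18 [-14.2   0.   -5.9]
1.25 [-21.6  -0.   -8. ]
1.32 [-29.1  -0.   -9.7]
1.39 [-36.8  -0.  -10.8]
1.46 [-44.4  -0.  -11.4]
1.52 [-51.   -0.1 -11.4]
```

Request:
step_arm --motion '[{"slide": [-7,0,-3.2],"roll": 0,"gripper": 0.1},{"slide": [-14.2,0,-5.9],"roll": 0,"gripper": 0.1},{"slide": [-21.6,0,-8],"roll": 0,"gripper": 0.1},{"slide": [-29.1,0,-9.7],"roll": 0,"gripper": 0.1},{"slide": [-36.8,0,-10.8],"roll": 0,"gripper": 0.1},{"slide": [-44.4,0,-11.4],"roll": 0,"gripper": 0.1},{"slide": [-51,0,-11.4],"roll": 0,"gripper": 0.1},{"slide": [-51,0,-11.4],"roll": 0,"gripper": 0.1}]'

```text
t: 21.18
tool_pos: [0.5755, 0.232, 0.3282]
ee_rot: [[-0.99, -0.122, 0.066], [-0.121, 0.993, 0.016], [-0.068, 0.008, -0.998]]
ft_force: [-6.0, -6.8, -3.2]
grip_width: 0.269
grip_force: 44.9
```

```bash
python3 -c "
from h import *
st();print(gp()[0])
from scipy.optimize import least_squares as L
Q=np.array([[-53.7,106.7],[-38.8,132.5],[-9.5,158.1],[*(1000*gp()[0])[[0,2]]]])
r=L(lambda c:np.hypot(*(Q-c).T)-110,[47,63]);print(r.x,r.fun); print(np.pi/2-np.arctan2(Q[-1,1]-r.x[1],r.x[0]-Q[-1,0]))"
```

```text
t 21.175 T [0.5755 0.232  0.3282] yawy 96.99 tilt [ 0.066  0.016 -0.998] g 0.2685053775020965 44.86566245555878 F [-6.  -6.8 -3.2] q [-1.18  0.55  0.95  1.8  -0.53  0.99  1.66]
[0.03960261 0.11712883 0.1735374 ]
[47.43681765 63.91236282] [-0.18452851  0.18644514  0.05958478 -0.09539265]
0.07134238530761672
```

Request:
step_arm --motion '[{"slide": [-4,0,0],"roll": 0,"gripper": 0.1},{"slide": [-7.8,0,0.2],"roll": 0,"gripper": 0.1},{"slide": [-7.8,0,0.2],"roll": 0,"gripper": 0.1},{"slide": [-7.8,0,0.2],"roll": 0,"gripper": 0.1},{"slide": [-7.8,0,0.2],"roll": 0,"gripper": 0.1}]'

```text
t: 21.8
tool_pos: [0.5829, 0.2329, 0.3286]
ee_rot: [[-0.99, -0.122, 0.066], [-0.121, 0.993, 0.016], [-0.067, 0.008, -0.998]]
ft_force: [-7.1, -6.4, -2.9]
grip_width: 0.268
grip_force: 44.3
```

```bash
python3 -c "
from h import *
st();print(gp()[0])
snap('top','t7');snap('scene','s7')
a=cv2.resize(cv2.imread('pics/top7.png' if 0 else 'pics/t7.png')[140:290,220:370],None,fx=350/150,fy=350/150,interpolation=cv2.INTER_CUBIC)
b=cv2.resize(cv2.imread('pics/s7.png')[130:280,280:439],None,fx=425/150,fy=425/150,interpolation=cv2.INTER_CUBIC)
m=np.zeros((425,800,3),np.uint8);m[:350,:350]=a;m[:,350:]=b[:,:450];cv2.imwrite('pics/m7.png',m)
for q in([.047,.115,.06],[.047,.115,.17]): 
  w=np.r_[C+Rc@q[:2],q[2]];print((px('scene',w)-[280,130])*2.833+[350,0])"
```

```text
t 21.8 T [0.5829 0.2329 0.3286] yawy 97.0 tilt [ 0.066  0.016 -0.998] g 0.26847933834731746 44.331738352775574 F [-7.1 -6.4 -2.9] q [-1.16  0.57  0.94  1.78 -0.54  1.    1.67]
[0.0469608  0.11711725 0.17394608]
[613.469  345.3427]
[621.6847 269.4183]
```

View pics/m7.png

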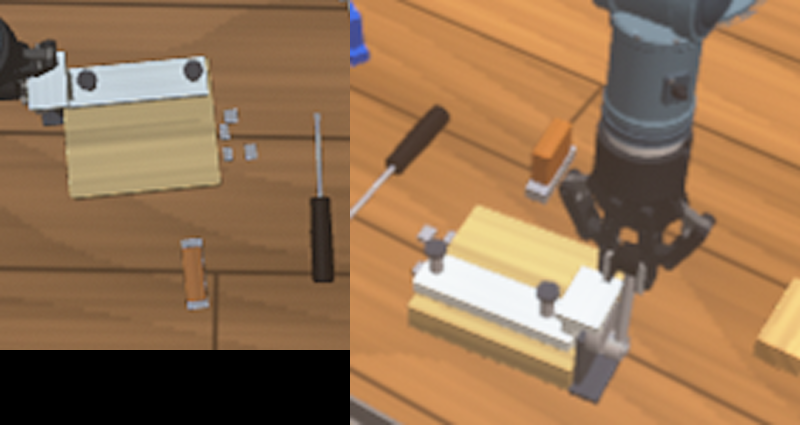

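The bed is clear, with all four chips on the bench near top crop (220–255,115–155). The scraper stands clear at (194,273), and the jaw is lifted. The lever rod is upright in the fingers and within 0.005 rad of top dead centre by the arc fit. Handing in.

```bash
python3 -c "
from h import *
print(arm.job_done())"
```

```text
the job is handed in; nothing more can be done
None
```

I wiped all four chips off the bed onto the bench, set the scraper upright clear of the clamp, and handed in with the fingers still holding the lever straight up, within about 0.005 rad of the jaw's highest lift by my estimate.

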